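# Check a perch stack under the bridge gauge

## Task

Make up the perch stack of the singing-bird plinth and check it for dome height: drop the plain spacer ring into the plinth's bore first, then the stepped collar on top of it with its neck up, both fully home. Then push the loaded plinth, sliding on the counter and never lifted, under the bridge bar until its nose comes to rest at the end stop. Nothing may touch the bar, and the things lying around must be left where they are.

Things in the scene. Friction and masses are not known exactly. Their poses are not given: they have to be found in the camera images.
- gauge: Fixed steel bridge gauge. Origin on the counter under the bar's middle; z up, +x the push direction. Two fences 14 mm high, inner faces y = +-40 mm, from x = -20 to 75 mm; lead-ins flare from there to y = +-53 mm at x = -56 mm. End stop: strip 14 mm high, face at x = 75 mm. Bar posts at x = 0, y = +-60 mm, 16 mm square, 76 mm tall. The metal strip in the counter is flush.
- bar: The fixed bridge bar across the lane, 16 mm wide along the lane, 136 mm long, underside 57 mm and top 69 mm above the counter. Same origin and axes as the gauge.
- plinth: Loose walnut block with brass foot, 70 mm wide, 36 mm tall, 0.3 to 0.65 kg. Origin on its underside on the bore's axis; z up, flat nose at x = +35 mm, flat tail at x = -105 mm. Bore: 44 mm diameter, 1.5 mm chamfer, mouth at z = 36 mm, floor at z = 8 mm. Starts before the bridge, nose towards it within 0.1 rad, 6 mm off mid-lane at most. At the stop its tail is 65 mm short of the bar's middle.
- spacer_mid (a point): Loose plain brass spacer ring, lying flat: 40 mm outside, 26 mm inside, 16 mm high. Point at its centre, half-way up; z is the ring's axis. Home in the bore it is 16 mm above the plinth's underside.
- collar_mid (a point): Loose stepped brass collar, neck up: foot 40 mm diameter, 12 mm high; neck 26 mm diameter, 16 mm high; 28 mm in all, 16 mm hole through. Point on its axis half-way up (14 mm above its underside); z towards the neck. Home on the spacer, the point is 38 mm above the plinth's underside, the foot flush with the plinth's top, the neck's top 5 mm lower than the bar.
- warbler: Bystander: tin warbler on a round base of 44 mm, 64 mm tall. Origin at the underside of the base.
- key: Bystander: brass winding key lying flat, 70 mm long, 33 mm over the bow, 10 mm thick. Origin on the counter, about its middle.
- dome_ring: Bystander: brass base ring of a glass dome, lying flat, 130 mm outside, 106 mm inside, 14 mm high. Origin at the centre of its underside.
- pin_pusher: Bystander: ebony-handled pin pusher lying down, 126 mm long, 24 mm thick. Origin on the counter where handle and steel shank meet.
- screw_jar: Bystander: closed jar, 48 mm diameter, 50 mm tall. Origin at the centre of its underside.
- gear_train: Bystander: stepped brass gear lying flat, 68 mm diameter, 22 mm high. Origin at the centre of its underside.

How it is judged:
By the outcome, as a careful person would: the job done as asked, in the order asked, and still so for the second after the job is handed in, with the robot touching nothing.
It also fails if it takes over 72 s, if anything falls off the work surface, if the arm or the gripper's body presses on something with over 40 N, if the wrist force passes 120 N, or if a joint passes its speed limit or range.

## Robot

A 6-joint arm with a two-finger parallel gripper is mounted at the origin on the work surface. World frame = base frame: x ahead of the robot, y to its left, z up, the work surface at z = 0. Lengths are in mm, angles in degrees, forces in N, time in s.
With the tool pointing down it reaches from about 350 to 850 mm from the base axis. Payload 8.1 kg.
Tool frame: the origin (TCP) lies midway between the tips of the shut fingers; the grasp point (between the pads) lies 19 mm behind it; z points along the fingers, y is the direction in which the jaws open and shut (so a half turn about z gives the same grasp; the last joint's range is limited). The gripper opens to 85 mm and grips with 20 to 120 N. Pads are 22 mm wide; open, the fingers measure 114 mm over their backs; the gripper's body (76 mm by 85 mm) begins 54 mm behind the grasp point. The pads swing forward as they close: fully open they stand 13 mm farther back than shut.
Start: joints at [61.455, 7.471, 85.268, -0, 87.261, -4.893], TCP at [240.685, 549.614, 231.292] pointing down, gripper open.
Joint ranges: [-169.43, 169.43], [-51.17, 129.36], [1.28, 143.12], [-76.62, 256.62], [0, 156.53], [-152.29, 152.29]. Speed limits (degrees/s): [136.94, 136.94, 159.86, 180, 180, 180].

## Interface

Orientations are given as [roll, pitch, yaw] about the fixed x, y, z axes, in that order (R = Rz(yaw) Ry(pitch) Rx(roll)).
In Python, from bench import telemetry, snapshot, camera_params, job gives the robot as it stands. The module is installed in compiled form; this text tells all that it offers.
- The arm moves only by the shell command python3 -m jog 'ROWS' [FORCE]. ROWS is JSON, a list that holds one entry, the list of rows, each a list of 7 numbers: the shift along the tool's x, y, z in units of 50 mm (1.0 is 50 mm), then the turn, a rotation vector about the tool's x, y, z in units of 2 pi rad (1.0 is 2 pi rad), then the opening, from 0 (shut) to 1 (fully open). In form: [[[dx, dy, dz, rx, ry, rz, claw], ...]]. A call has 1 to 12 rows; each row shifts and turns the commanded pose from where the row before left it, along the tool's axes as they then stand; what a row does not reach is not made up. A row lasts 1/8 s, in which the tool goes at most 62.5 mm and 10.7 degrees, less where a joint would pass 70% of its speed; a pose out of reach is approached as far as the arm can. A call with a number of a shift or a turn outside -1 to 1 is refused whole. A call with a gripper value outside its range is refused whole. The fingers move at their own pace and stop on an object; FORCE is the grip in N (left out, the last holds). Time passes only in rows, so rows that do not move let the fingers close. It gives the time, the measured TCP pose, the force and the opening at its end, in the units of the state.
- telemetry.sense(): the state, without advancing time (a new reading comes with each control period).
- snapshot(name): name is "scene" or "top" or "wrist"; returns (picture, depth): 400x640x3 uint8, red, green, blue; 400x640 float32, mm along the optical axis (not along the pixel's ray), 0 where there is no reading.
- camera_params(name): a dict with "K" (3x3 intrinsics, pixels), "extrinsics" (4x4, takes a point from camera to world coordinates). Camera axes: x right, y down, z forward; pixel columns grow to the right and rows downward; lengths in mm; the calibration is good to about 2 mm. A picture is of the moment at which its call begins: read the wrist's pose just before it. camera_params takes no time and is no camera call; for the wrist camera it gives the pose at the moment of the call.
- job.hand_in(): hands the job in, once; it reports no verdict.
The state is a dict: "time": time; "joint_pos": joint angles; "qd": joint speeds; "joint_efforts": joint torques, N m; "tool_pos": TCP position; "tcp_rot": TCP orientation; "ft_force": force on the tool from outside, world axes, zero at the start; "wrist_torque": the same for the moment, N m; "finger_gap": finger opening in mm.
Only numpy, scipy, OpenCV 4.12 (cv2) and the standard library are available. Lean on these libraries where they do the work, as an engineer would, in place of code of your own. Each camera call takes 0.05 s, during which the arm holds its last target. There are 200 camera calls.

## Working session

There is one attempt and no reset: what is moved stays moved. The work goes in short steps, Python scripts to look and compute and a shell command to move; the robot and the scene stay as the last step left them, time stands still between calls to the robot, and variables do not carry over. Pictures are saved under pics/ and viewed, about 8 in all and at most 12, crops included, and the job is handed in when it is done.

```bash
mkdir -p pics; cat > h.py <<'E'
import numpy as np, cv2
from bench import telemetry, snapshot, camera_params, job
def take(n,f):
    p=camera_params(n); im,d=snapshot(n); cv2.imwrite('pics/'+f+'.png',im[:,:,::-1]); np.savez('pics/'+f,im=im,d=d,K=p['K'],T=p['extrinsics']); return im,d,np.array(p['K']),np.array(p['extrinsics'])
def load(f):
    z=np.load('pics/'+f+'.npz'); return z['im'],z['d'],z['K'],z['T']
def cloud(d,K,T):
    v,u=np.mgrid[:d.shape[0],:d.shape[1]]
    P=np.stack([(u-K[0,2])/K[0,0]*d,(v-K[1,2])/K[1,1]*d,d],-1)
    W=P@T[:3,:3].T+T[:3,3]; W[d==0]=np.nan; return W
def ray(u,v,z,K,T):
    r=T[:3,:3]@np.array([(u-K[0,2])/K[0,0],(v-K[1,2])/K[1,1],1.]); return T[:3,3]+r*(z-T[2,3])/r[2]
E
python3 - <<'E'
from h import *
s=telemetry.sense(); print(s['time'],s['tool_pos'],s['tcp_rot'],s['finger_gap'])
for n in ('top','scene'):
    im,d,K,T=take(n,n+'0'); print(K,T.round(3))
E
```

```text
0.0 [240.43104338 549.09650288 230.2219201 ] [-1.79891862e+02 -6.95028821e-03  1.56346540e+02] 85.28717869898325
[[459.46358756   0.         318.97542614]
 [  0.         459.46358756 196.69743615]
 [  0.           0.           1.        ]] [[-2.000000e-02 -9.850000e-01  1.710000e-01  3.913750e+02]
 [-1.000000e+00  2.100000e-02  5.000000e-03  2.034300e+01]
 [-8.000000e-03 -1.710000e-01 -9.850000e-01  1.226866e+03]
 [ 0.000000e+00  0.000000e+00  0.000000e+00  1.000000e+00]]
[[394.36920934   0.         327.38250868]
 [  0.         394.36920934 196.49364315]
 [  0.           0.           1.        ]] [[ 6.140000e-01  4.410000e-01 -6.550000e-01  1.172243e+03]
 [ 7.890000e-01 -3.360000e-01  5.140000e-01 -4.446350e+02]
 [ 7.000000e-03 -8.330000e-01 -5.540000e-01  5.536010e+02]
 [ 0.000000e+00  0.000000e+00  0.000000e+00  1.000000e+00]]
```

View pics/top0.png

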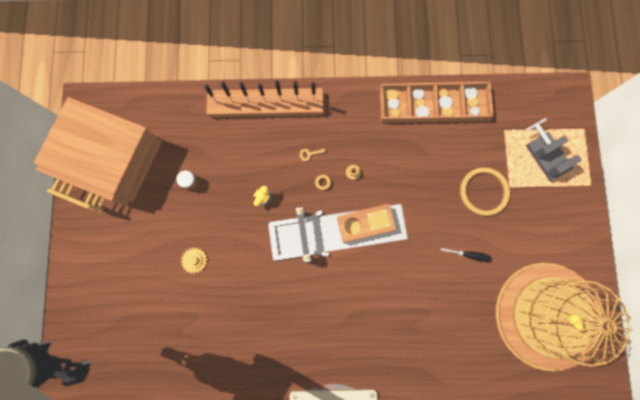

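View pics/scene0.png

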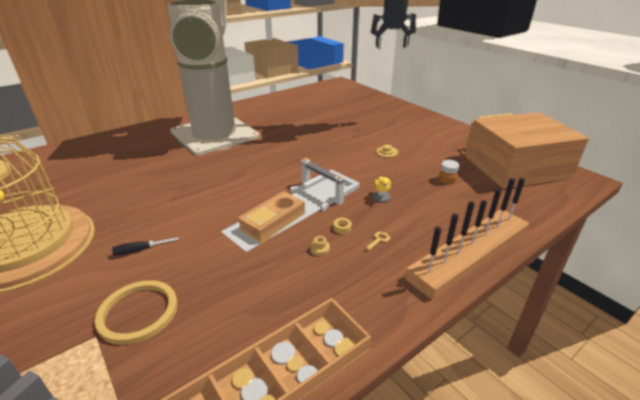

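The top view shows the spacer ring at (323,183), the collar at (353,172), the bore at (353,227), the bar at about (311,232), the warbler at (262,197) and the key at (312,154). The push direction runs to image left, which is about +y in world.

```bash
python3 - <<'E'
from h import *
im,d,K,T=load('top0'); W=cloud(d,K,T)
for n,u,v,z in [('spacer',323,183,16),('collar',353,172,28),('bore',353,227,36),('barA',300,211,69),('barB',307,258,69),('key',312,154,5),('warb',262,197,40),('stripR1',404,207,0),('stripR2',407,239,0),('stripL1',270,222,0),('stripL2',275,259,0)]:
    print(n,ray(u,v,z,K,T).round(0), W[v,u].round(0))
# plinth top: height 30..42 ; colour brown
m=(W[...,2]>28)&(W[...,2]<44)&(np.hypot(W[...,0]-430,W[...,1]+50)<130)
c=max(cv2.findContours(m.astype(np.uint8),0,2)[0],key=cv2.contourArea)
q=np.array([ray(*p[0],36,K,T)[:2] for p in c],np.float32); r=cv2.minAreaRect(q); print(r, cv2.boxPoints(r))
for n,c0 in (('sp',(470,10)),('col',(495,-55))):
    m=(W[...,2]>8)&(W[...,2]<40)&(np.hypot(W[...,0]-ray(323 if n=='sp' else 353,183 if n=='sp' else 172,16,K,T)[0],W[...,1]-ray(323 if n=='sp' else 353,183 if n=='sp' else 172,16,K,T)[1])<35)
    print(n,np.nanmean(W[m],0),m.sum(),np.nanpercentile(W[m][:,2],95))
m=(W[...,2]>60)&(W[...,2]<85)&(abs(W[...,1]-30)<60)&(abs(W[...,0]-430)<120)
q=W[m][:,:2].astype(np.float32); print('bar',cv2.minAreaRect(q),m.sum())
E
```

```text
spacer [638.  15.  16.] [641.  15.   2.]
collar [664. -66.  28.] [671. -68.  -2.]
bore [516. -61.  36.] [519. -63.   7.]
barA [556.  75.  69.] [555.  75.  77.]
barB [437.  59.  69.] [437.  59.  70.]
key [723.  43.   5.] [723.  43.   4.]
warb [600. 176.  40.] [598. 174.  49.]
stripR1 [ 571. -202.    0.] [ 571. -202.    2.]
stripR2 [ 485. -206.    0.] [ 485. -206.   -1.]
stripL1 [538. 159.   0.] [536. 158.  15.]
stripL2 [439. 146.   0.] [439. 145.  14.]
((525.9749755859375, -85.59017181396484), (70.35991668701172, 124.77392578125), 12.498976707458496) [[ 478.1269    -32.29551 ]
 [ 505.13068  -154.11229 ]
 [ 573.82306  -138.88483 ]
 [ 546.8193    -17.068054]]
sp [641.7449253   17.01861144  14.65325139] 107 18.82581701461824
col [667.66662753 -65.10104382  17.71821683] 141 29.581792750529758
bar ((490.4281311035156, 68.62228393554688), (120.05397033691406, 15.906402587890625), 7.457380771636963) 305
```

```bash
python3 -m jog '[[[0,0,0,0,0,0.0272,1],[0,0,0,0,0,0.0272,1],[0,0,0,0,0,0.0272,1],[0,0,0,0,0,0.0272,1],[0,0,0,0,0,0.0272,1],[0,0,0,0,0,0.0272,1],[-0.8,0.36,0,0,0,0,0.7],[-1,0.45,0,0,0,0,0.7],[-1,0.45,0,0,0,0,0.7],[-1,0.45,0,0,0,0,0.7],[-1,0.45,0,0,0,0,0.7]]]'; python3 -m jog '[[[-1,0.45,0,0,0,0,0.7],[-1,0.45,0,0,0,0,0.7],[-1,0.45,0,0,0,0,0.7],[-1,0.45,0,0,0,0,0.7],[-1,0.4,0,0,0,0,0.7],[-1,0.35,0,0,0,0,0.7],[-0.5,0.2,0,0,0,0,0.7],[0,0,0,0,0,0,0.7]]]'; python3 -c "
from bench import *
print(camera_params('wrist'))"
```

```text
time: 1.48
tool_pos: [379.9, 324.3, 230.9]
tcp_rot: [-180.0, 0.0, 97.6]
ft_force: [1.1, -0.0, -0.4]
finger_gap: 59.8
time: 2.48
tool_pos: [558.9, 20.1, 230.5]
tcp_rot: [-179.9, 0.0, 97.4]
ft_force: [0.4, 0.6, 0.3]
finger_gap: 59.9
{'K': array([[334.05303318,   0.        , 313.93055347],
       [  0.        , 334.05303318, 201.08884329],
       [  0.        ,   0.        ,   1.        ]]), 'extrinsics': array([[ 9.91663106e-01,  1.23175774e-01,  3.78419430e-02,
         5.49006804e+02],
       [ 1.28856375e-01, -9.46641571e-01, -2.95407804e-01,
         9.51714890e+01],
       [-5.64328424e-04,  2.97821196e-01, -9.54621505e-01,
         3.73352271e+02],
       [ 0.00000000e+00,  0.00000000e+00,  0.00000000e+00,
         1.00000000e+00]])}
```

```bash
python3 - <<'E'
from h import *
take('wrist','w1')
E
```

```text
(no output)
```

View pics/w1.png

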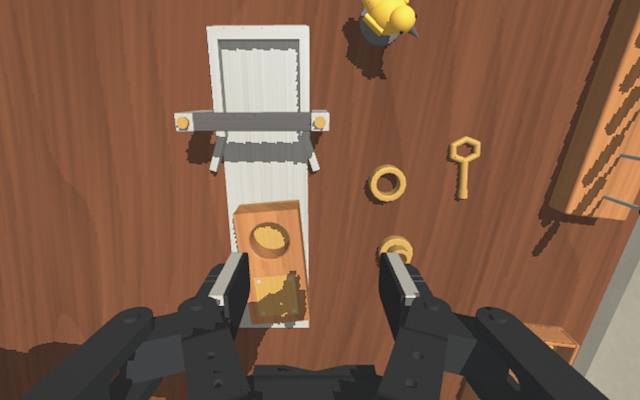

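The wrist view shows the spacer at (388,184), the bore at (270,238) and the collar at (396,248), partly hidden behind a finger. The bar is at row 122 and the stop face at about row 48.

```bash
cat >> h.py <<'E'
def blob(m,u,v):
    n,l,st,c=cv2.connectedComponentsWithStats(m.astype(np.uint8)); return l==l[v,u]
def circ(m,z,K,T):
    c=max(cv2.findContours(m.astype(np.uint8),0,2)[0],key=cv2.contourArea)
    q=np.array([ray(*p[0],z,K,T)[:2] for p in c],np.float32)
    A=np.c_[2*q,np.ones(len(q))]; s=np.linalg.lstsq(A,(q**2).sum(1),rcond=None)[0]
    return s[:2],np.sqrt(s[2]+s[0]**2+s[1]**2),cv2.minAreaRect(q)
E
python3 - <<'E'
from h import *
im,d,K,T=load('w1'); W=cloud(d,K,T); Z=W[...,2]
print('counter z',np.nanmedian(Z[330:350,60:140]), np.nanmedian(Z[100:200,60:140]))
hsv=cv2.cvtColor(im,cv2.COLOR_RGB2HSV)
for p in [(388,167),(372,184),(388,184),(270,240),(250,300),(240,225),(275,290),(400,248)]: print(p,hsv[p[1],p[0]],Z[p[1],p[0]].round(1))
m=(Z>13)&(Z<22); m[:, :350]=0; m[230:]=0; m[:,420:]=0; print('sp',circ(m,16,K,T),np.nanmedian(Z[m]))
top=(Z>32)&(Z<40); top[:195]=0; top[330:]=0; top[:,:230]=0; top[:,312:]=0
c=max(cv2.findContours(top.astype(np.uint8),0,2)[0],key=cv2.contourArea)
print('plinth',circ(top,36,K,T)[2],np.nanmedian(Z[top]))
h=(Z<31); h[:215]=0;h[262:]=0;h[:,:245]=0;h[:,:]&=True; h[:,296:]=0
print('bore',circ(blob(h,270,238),36,K,T))
m=(Z>8)&(Z<32); m[:230]=0; m[:,:378]=0; m[:,415:]=0; m[265:]=0
q=W[m]; print('col',np.nanmean(q,0),len(q))
# plinth side edges
for v in range(205,325,15):
    us=np.where(top[v])[0]; print(v,ray(us.min()-.5,v,36,K,T)[:2].round(1),ray(us.max()+.5,v,36,K,T)[:2].round(1))
b=(Z>62)&(Z<73); b[:100]=0;b[140:]=0; q=W[b][:,:2].astype(np.float32); print('bar',cv2.minAreaRect(q))
f=(Z>10)&(Z<18)&(np.mgrid[:400,:640][1]<330)&(np.mgrid[:400,:640][0]<105)
for v in range(50,105,9):
    us=np.where(f[v])[0]; us=us[us>180]
    L=us[us<260];R=us[us>260]; print('fence',v,*[ray(L[-1]+.5,v,14,K,T)[:2].round(1) if len(L) else 0, ray(R[0]-.5,v,14,K,T)[:2].round(1) if len(R) else 0])
cv2.imwrite('pics/crop.png',cv2.resize(im[190:340,200:460,::-1],None,fx=3,fy=3))
E
```

```text
counter z 294.35185089716595 0.1908930040703467
(388, 167) [ 20 139 236] 14.9
(372, 184) [ 19 144 229] 16.1
(388, 184) [ 11 136 126] 1.5
(270, 240) [ 19 141 228] 7.7
(250, 300) [ 13 145 222] 35.7
(240, 225) [ 13 145 210] 35.4
(275, 290) [ 19 144 227] 37.8
(400, 248) [ 17 143 178] 21.4
sp (array([640.71437416,  14.49038172]), np.float64(19.28919890305573), ((641.14306640625, 14.420219421386719), (38.58256912231445, 38.967037200927734), 10.265207290649414)) 16.21600996512356
plinth ((526.2891235351562, -95.4771499633789), (70.44194030761719, 141.99249267578125), 12.465872764587402) 36.49096072350167
bore (array([519.04796367, -60.47751445]), np.float64(20.60850024426004), ((519.07568359375, -60.41847229003906), (42.08810806274414, 41.42113494873047), 29.267425537109375))
col [667.32817897 -60.35773768  16.76477075] 516Traceback (most recent call last):
  File "<stdin>", line 16, in <module>
    return umr_minimum(a, axis, None, out, keepdims, initial, where)
ValueError: zero-size array to reduction operation minimum which has no identity
```

```bash
python3 -m jog '[[[-0.16,0.8,0,0,0,0,0.7],[-0.16,0.8,0,0,0,0,0.7],[0,0,1,0,0,0,0.7],[0,0,1,0,0,0,0.7],[0,0,1,0,0,0,0.7],[0,0,0.8,0,0,0,0.7],[0,0,0.5,0,0,0,0.7],[0,0,0.22,0,0,0,0.7],[0,0,0,0,0,0,0.7]]]' 40; python3 - <<'E'
from h import *
take('wrist','w2')
E
```

```text
time: 3.65
tool_pos: [639.5, 17.6, 5.0]
tcp_rot: [-179.9, -0.0, 97.6]
ft_force: [-0.2, -0.1, 0.3]
finger_gap: 59.4
```

View pics/w2.png

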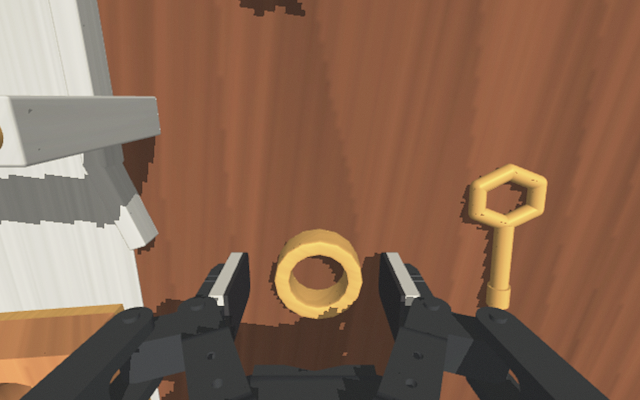

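The ring sits centred between the pads, at about (319,275). I'll make a small tool-x correction and grip.

```bash
python3 - <<'E'
from h import *
im,d,K,T=load('w2'); W=cloud(d,K,T); Z=W[...,2]
m=(Z>12)&(Z<21); m[:225]=0;m[325:]=0; m[:,:268]=0;m[:,370:]=0
print(circ(m,16,K,T),telemetry.sense()['tool_pos'])
E
python3 -m jog '[[[-0.05,0,0,0,0,0,0.7],[0,0,0,0,0,0,0.3],[0,0,0,0,0,0,0.3],[0,0,0,0,0,0,0.3],[0,0,0,0,0,0,0.3],[0,0,0,0,0,0,0.3],[0,0,-0.4,0,0,0,0.3],[0,0,-0.8,0,0,0,0.3],[0,0,-0.6,0,0,0,0.3],[0,0,0,0,0,0,0.3]]]' 40; python3 - <<'E'
from h import *
s=telemetry.sense()
im,d,K,T=take('wrist','w3'); W=cloud(d,K,T); Z=W[...,2]
z0=s['tool_pos'][2]-5+16; print(s['tool_pos'],z0)
m=(Z>z0-4)&(Z<z0+5); m[:225]=0;m[325:]=0; m[:,:268]=0;m[:,370:]=0
print(circ(m,z0,K,T))
E
```

```text
(array([641.18421699,  15.54530799]), np.float64(19.768722662072587), ((641.2191162109375, 15.547650337219238), (40.43198776245117, 38.72142028808594), 83.60916900634766)) [640.50647467  17.3341404    6.14796805]
time: 4.95
tool_pos: [643.5, 14.1, 100.7]
tcp_rot: [179.6, 0.1, 97.6]
ft_force: [-0.4, -0.4, -1.0]
finger_gap: 37.4
[643.48976291  14.08393474 100.67001193] 111.67001193428007
(array([643.38935213,  16.02678424]), np.float64(20.18035332259446), ((643.7400512695312, 16.216594696044922), (39.07312774658203, 44.00468826293945), 89.1375961303711))
```

View pics/w3.png

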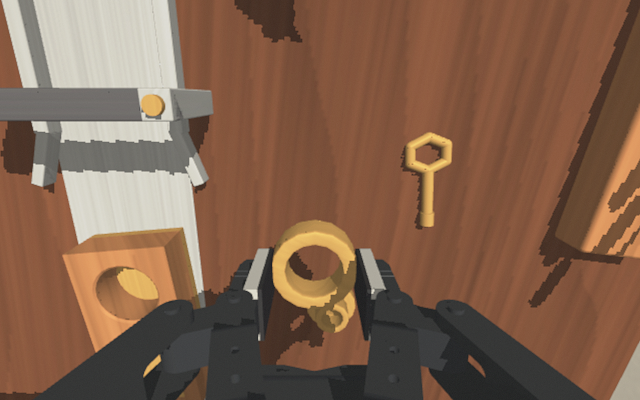

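The ring is held at about (314,265), but it looks slightly smaller than before and the gap reads 37.4 mm. I'll check its height and tilt.

```bash
python3 - <<'E'
from h import *
print(telemetry.sense()['finger_gap'])
for f,lo in (('w2',6),('w3',60)):
    im,d,K,T=load(f); W=cloud(d,K,T); Z=W[...,2]
    hsv=cv2.cvtColor(im,cv2.COLOR_RGB2HSV)
    m=(hsv[...,0]>15)&(hsv[...,0]<25)&(hsv[...,1]>100)&(Z>lo)&(Z<lo+70)
    m[:215]=0;m[325:]=0;m[:,:268]=0;m[:,370:]=0
    q=W[m]; print(f,'cam z',T[2,3],len(q),np.percentile(q[:,2],[2,20,40,60,80,98]).round(1))
    t=q[q[:,2]>np.median(q[:,2])-1.5] if f=='w2' else q
    for it in range(6):
        A=np.c_[t[:,:2]-[642,15],np.ones(len(t))]; c=np.linalg.lstsq(A,t[:,2],rcond=None)[0]
        r=q[:,2]-np.c_[q[:,:2]-[642,15],np.ones(len(q))]@c
        t=q[(r>-1.5)&(r<3)]
    print('slope',c.round(3),len(t),t.mean(0).round(1))
E
```

```text
37.80282818240241
w2 cam z 147.82554555639373 4269 [ 6.7 12.4 15.4 16.  16.5 17.3]
slope [ 1.0000e-03 -1.0000e-03  1.6085e+01] 3016 [641.2  15.8  16.1]
w3 cam z 243.36397984062177 4628 [ 96.2 103.2 108.6 109.4 109.9 110.8]
slope [9.00000e-03 2.00000e-03 1.09619e+02] 2959 [642.8  15.6 109.6]
```

```bash
python3 -m jog '[[[-0.15,-0.33,0,0,0,0,0.3],[-0.29,-0.65,0,0,0,0,0.3],[-0.3,-0.67,0,0,0,0,0.3],[-0.3,-0.67,0,0,0,0,0.3],[-0.15,-0.34,0,0,0,0,0.3],[0,0,0.4,0,0,0,0.3],[0,0,0.5,0,0,0,0.3],[0,0,0,0,0,0,0.3],[0,0,0,0,0,0,0.3]]]'; python3 - <<'E'
from h import *
s=telemetry.sense(); print(s['tool_pos'],s['finger_gap'])
im,d,K,T=take('wrist','w4'); W=cloud(d,K,T); Z=W[...,2]; print(T[:3,3])
z0=s['tool_pos'][2]+9; print(z0)
hsv=cv2.cvtColor(im,cv2.COLOR_RGB2HSV)
m=(Z>z0-4)&(Z<z0+4);m[:205]=0;m[325:]=0;m[:,:268]=0;m[:,362:]=0
print('ring',circ(m,z0,K,T),np.median(Z[m]))
top=(Z>33)&(Z<39.5)
print('plinth pts',top.sum())
cv2.imwrite('pics/w4m.png',np.vstack([im[120:,150:490,::-1],np.repeat((top|m)[120:,150:490,None]*255,3,2)]))
E
```

```text
time: 6.12
tool_pos: [516.4, -62.2, 50.4]
tcp_rot: [-180.0, -0.0, 97.6]
ft_force: [1.0, -0.6, -0.9]
finger_gap: 37.5
[516.36187577 -62.21665412  50.44882541] 37.54780806674868
[506.10798192  12.70844373 193.29914895]
59.44882540964342
ring (array([515.95841064, -60.96226603]), np.float64(20.08082149828067), ((516.1515502929688, -60.77189636230469), (41.13979721069336, 40.61532211303711), 7.5744805335998535)) 59.391856943116764
plinth pts 12902[ WARN:0@1.049] global loadsave.cpp:1063 imwrite_ Unsupported depth image for selected encoder is fallbacked to CV_8U.
```

View pics/w4m.png

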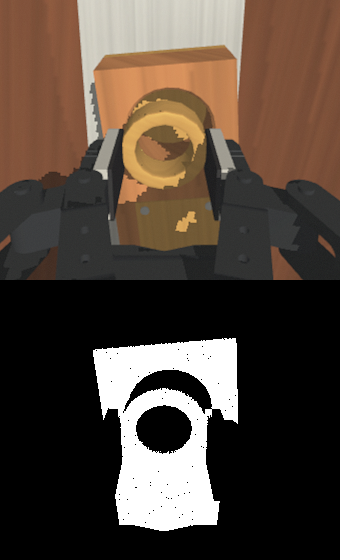

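The bore's far arc shows above the held ring, peaking at about (318,210) in the full image. I'll fit that arc against the ring centre in the same picture.

```bash
python3 - <<'E'
from h import *
from scipy.optimize import least_squares
im,d,K,T=load('w4'); W=cloud(d,K,T); Z=W[...,2]
q=[]
for u in range(284,352,2):
    t=cv2.medianBlur(((Z>33.5)&(Z<39.5)).astype(np.uint8),3)[190:250,u]
    i=np.where(t==0)[0]; i=i[i>3]
    if len(i): q.append(ray(u,190+i[0]-.5,36,K,T)[:2])
q=np.array(q)
for R in (21.5,22,22.5,23):
    r=least_squares(lambda p:np.hypot(*(q-p[:2]).T)-R,[517,-60],loss='soft_l1'); print(R,r.x.round(1),r.cost.round(2))
# nose edge for lateral centre and axis
m=(Z>33.5)&(Z<39.5)
for v in (185,195,205):
    us=np.where(m[v,220:400])[0]+220; a,b=ray(us[0]-.5,v,36,K,T)[:2],ray(us[-1]+.5,v,36,K,T)[:2]; print(v,a.round(1),b.round(1))
# nose edge: topmost per column
n=np.array([ray(u,np.where(m[150:230,u])[0][0]+149.5,36,K,T)[:2] for u in range(255,378,4)])
c=np.polyfit(n[:,0],n[:,1],1); print('nose slope deg',np.degrees(np.arctan(c[0])),'nose y at x=510',np.polyval(c,510))
E
```

```text
21.5 [518.7 -61. ] 0.36
22 [518.8 -61.6] 0.39
22.5 [518.9 -62.1] 0.54
23 [519.  -62.6] 0.79
185 [499.7 -29.3] [546.5 -23.1]
195 [477.5 -37.4] [547.5 -28.1]
205 [478.8 -42.4] [548.5 -33.2]
nose slope deg 12.762263582026375 nose y at x=510 -27.28062769613446
```

```bash
python3 -m jog '[[[-0.02,0.054,0,0,0,0,0.3],[0,0,0.1,0,0,0,0.3],[0,0,0.1,0,0,0,0.3],[0,0,0.09,0,0,0,0.3],[0,0,0,0,0,0,0.3]]]'; python3 -m jog '[[[0,0,0,0,0,0,0.6],[0,0,0,0,0,0,0.6],[0,0,0,0,0,0,0.6],[0,0,-0.5,0,0,0,0.6],[0,0,-1,0,0,0,0.6],[0,0,-1,0,0,0,0.6],[0.5,0,0,0,0,0,0.6],[0,0,0,0,0,0,0.6]]]'; python3 - <<'E'
from h import *
s=telemetry.sense(); print(s['tool_pos'],s['finger_gap'])
take('wrist','w5')
E
```

```text
time: 6.8
tool_pos: [519.1, -62.9, 35.4]
tcp_rot: [-180.0, -0.0, 97.6]
ft_force: [0.1, -0.2, -1.3]
finger_gap: 38.0
time: 7.8
tool_pos: [516.3, -37.2, 161.6]
tcp_rot: [179.9, 0.0, 97.7]
ft_force: [-0.6, -0.4, -0.5]
finger_gap: 51.3
[516.2812814  -37.21754516 161.6171364 ] 51.26574659107606
```

View pics/w5.png

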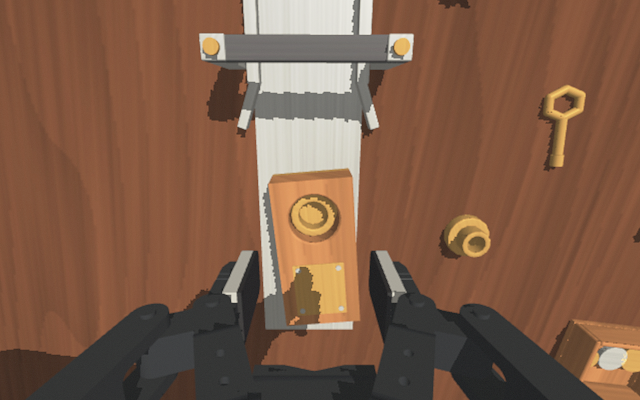

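The spacer lies in the bore at (314,214), and the collar stands free at about (470,238). I'll check the spacer's seat and measure the collar, bore and gauge from this picture.

```bash
python3 - <<'E'
from h import *
im,d,K,T=load('w5'); W=cloud(d,K,T); Z=W[...,2]
m=(Z>18)&(Z<31); m[:190]=0;m[245:]=0;m[:,:285]=0;m[:,342:]=0
q=W[m]; c=np.median(q[:,:2],0); A=np.c_[q[:,:2]-c,np.ones(len(q))]; f=np.linalg.lstsq(A,q[:,2],rcond=None)[0]; print('ring',f.round(3),len(q),circ(m,24,K,T)[:2])
h=(Z<32); h[:180]=0;h[250:]=0;h[:,:280]=0;h[:,345:]=0
print('bore',circ(blob(h,300,214),36,K,T)[:2])
col=np.zeros(Z.shape,bool); col[205:270,430:500]=1
n=col&(Z>25)&(Z<32); print('neck',circ(n,28,K,T)[:2],np.median(Z[n]))
n=col&(Z>9)&(Z<15.5); print('foot',circ(n,12,K,T)[:2],np.median(Z[n]))
b=(Z>62)&(Z<73); b[65:]=0; q=W[b][:,:2].astype(np.float32); print('bar',cv2.minAreaRect(q))
top=(Z>33)&(Z<39.5); top[:165]=0; top[330:]=0; top[:,:262]=0; top[:,362:]=0
print('plinth',circ(top,36,K,T)[2])
E
```

```text
ring [-5.0000e-03 -6.0000e-03  2.4052e+01] 1176 (array([518.63153574, -65.07571808]), np.float64(21.202759497937663))
bore (array([518.62840155, -60.84832492]), np.float64(20.97990332430773))
neck (array([667.19908011, -68.6237281 ]), np.float64(12.811955920305008)) 28.01783087308536
foot (array([666.85622688, -68.55142246]), np.float64(16.941429229688946)) 12.287477114008283
bar ((496.7326965332031, 66.86305236816406), (136.0931854248047, 16.220762252807617), 7.545814037322998)
plinth ((526.2949829101562, -95.8690185546875), (70.07243347167969, 141.13287353515625), 12.450170516967773)
```

The spacer is home: its top is level at 24.05 mm. Next is the collar.

```bash
python3 -m jog '[[[-0.2,0.6,0,0,0,0,0.6],[-0.3,0.85,0,0,0,0,0.6],[-0.3,0.86,0,0,0,0,0.6],[-0.22,0.6,0,0,0,0,0.6],[0,0,0.7,0,0,0,0.6],[0,0,0.9,0,0,0,0.6],[0,0,0.6,0,0,0,0.6],[0,0,0,0,0,0,0.6]]]'; python3 - <<'E'
from h import *
s=telemetry.sense(); print(s['tool_pos'],s['finger_gap'])
im,d,K,T=take('wrist','w6'); W=cloud(d,K,T); Z=W[...,2]
n=(Z>25.5)&(Z<32);n[:215]=0;n[330:]=0;n[:,:262]=0;n[:,372:]=0
n=cv2.morphologyEx(n.astype(np.uint8),2,np.ones((3,3)))>0
print('neck',circ(n,28,K,T)[:2],np.median(Z[n]))
E
```

```text
time: 8.85
tool_pos: [663.4, -69.6, 45.9]
tcp_rot: [-179.5, -0.1, 97.6]
ft_force: [-0.6, 0.5, 0.3]
finger_gap: 51.2
[663.39082195 -69.58560928  45.85090143] 51.168178248357194
neck (array([668.21117501, -68.33012605]), np.float64(12.554060267815116)) 28.035667085325997
```

View pics/w6.png

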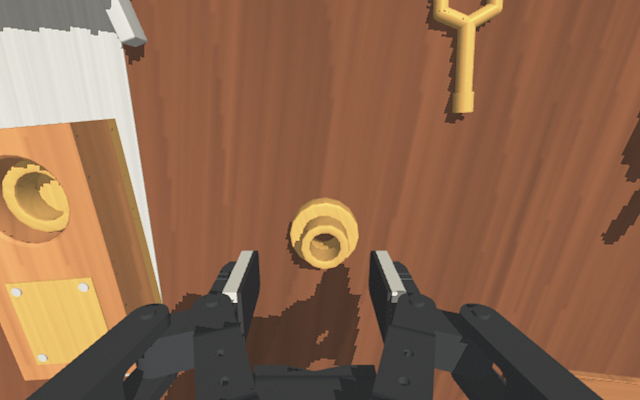

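The collar is between the pads, with its neck at (324,247).

```bash
python3 -m jog '[[[0,0.085,0,0,0,0,0.6],[0,0,0.35,0,0,0,0.6],[0,0,0.25,0,0,0,0.6],[0,0,0,0,0,0,0.6],[0,0,0,0,0,0,0.15],[0,0,0,0,0,0,0.15],[0,0,0,0,0,0,0.15],[0,0,0,0,0,0,0.15],[0,0,0,0,0,0,0.15],[0,0,0,0,0,0,0.15]]]' 40; python3 -m jog '[[[0,0,-0.5,0,0,0,0.15],[0,0,-0.9,0,0,0,0.15],[0,0,-0.5,0,0,0,0.15],[0,0,0,0,0,0,0.15]]]'; python3 - <<'E'
from h import *
s=telemetry.sense(); print(s['tool_pos'],s['finger_gap'])
im,d,K,T=take('wrist','w7'); W=cloud(d,K,T); Z=W[...,2]
z=s['tool_pos'][2]
m=(Z>z+3)&(Z<z+25);m[:200]=0;m[330:]=0;m[:,:290]=0;m[:,345:]=0
print(np.percentile(Z[m],[5,25,50,75,95]))
t=np.percentile(Z[m],75); n=m&(Z>t-2.5)&(Z<t+2.5); q=W[n]; c=np.median(q[:,:2],0)
f=np.linalg.lstsq(np.c_[q[:,:2]-c,np.ones(len(q))],q[:,2],rcond=None)[0]; print('plane',f.round(3),'neck',circ(n,f[2],K,T)[:2])
E
```

```text
time: 10.15
tool_pos: [671.8, -69.0, 21.5]
tcp_rot: [179.9, 0.0, 97.6]
ft_force: [0.1, -0.1, 4.4]
finger_gap: 23.5
time: 10.65
tool_pos: [672.7, -69.2, 118.3]
tcp_rot: [179.8, 0.1, 97.6]
ft_force: [0.4, -0.2, -1.4]
finger_gap: 23.1
[672.71804227 -69.20045275 118.2724333 ] 23.10212358511212
[122.18744495 124.13104569 124.79661479 125.46352467 136.77615438]
plane [ 1.20000e-02 -3.00000e-03  1.24762e+02] neck (array([672.9753906 , -68.01837748]), np.float64(12.848971050695276))
```

View pics/w7.png

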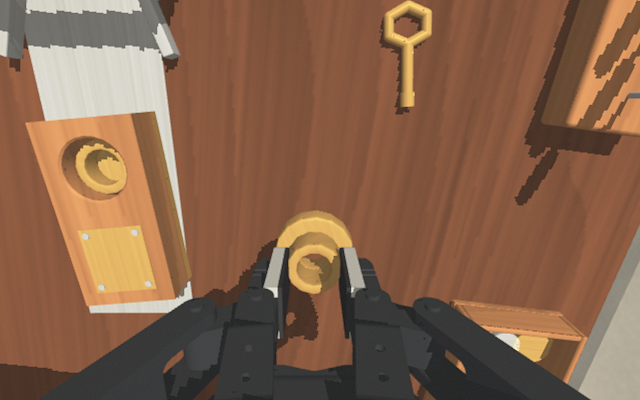

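The collar is held level by its neck at (314,266), with the foot below the pads.

```bash
python3 -m jog '[[[0.07,-0.4,0,0,0,0,0.15],[0.14,-0.8,0,0,0,0,0.15],[0.14,-0.8,0,0,0,0,0.15],[0.13,-0.7,0,0,0,0,0.15],[0.06,-0.34,0,0,0,0,0.15],[0,0,0.5,0,0,0,0.15],[0,0,0.5,0,0,0,0.15],[0,0,0,0,0,0,0.15],[0,0,0,0,0,0,0.15],[0,0,0,0,0,0,0.15]]]'; python3 - <<'E'
from h import *
from scipy.optimize import least_squares
s=telemetry.sense(); z=s['tool_pos'][2]; print(s['tool_pos'],s['finger_gap'])
im,d,K,T=take('wrist','w8'); W=cloud(d,K,T); Z=W[...,2]
m=(Z>z+3)&(Z<z+10);m[:200]=0;m[330:]=0;m[:,:290]=0;m[:,345:]=0
zt=np.median(Z[m]); print('necktop',zt,circ(m&(abs(Z-zt)<2.5),zt,K,T)[:2])
g=(abs(Z-zt+16)<2); g[:190]=0; g[300:]=0; g[:,:265]=0;g[:,365:]=0
print('foot',circ(g,zt-16,K,T)[:2])
q=[]
M=cv2.medianBlur(((Z>33.5)&(Z<39.5)).astype(np.uint8),3)
for u in range(284,346,2):
    i=np.where(M[160:260,u])[0]
    if len(i)==0: continue
    t=M[160+i[0]:260,u]; j=np.where(t==0)[0]
    if len(j): q.append(ray(u,160+i[0]+j[0]-.5,36,K,T)[:2])
q=np.array(q)
for R in (21.5,22): 
    r=least_squares(lambda p:np.hypot(*(q-p[:2]).T)-R,[518,-61],loss='soft_l1'); print(R,r.x.round(1),r.cost.round(2))
E
```

```text
time: 11.95
tool_pos: [517.7, -62.4, 66.7]
tcp_rot: [179.9, 0.0, 97.6]
ft_force: [0.1, -0.3, -0.2]
finger_gap: 23.1
[517.6760843  -62.37836527  66.70431136] 23.1474265308656
necktop 73.19267538131793 (array([517.13825451, -61.41968749]), np.float64(12.754518038325667))
foot (array([516.30406276, -54.93380589]), np.float64(12.936996147350095))
21.5 [518.7 -61.1] 0.43
22 [518.8 -61.6] 0.36
```

View pics/w8.png

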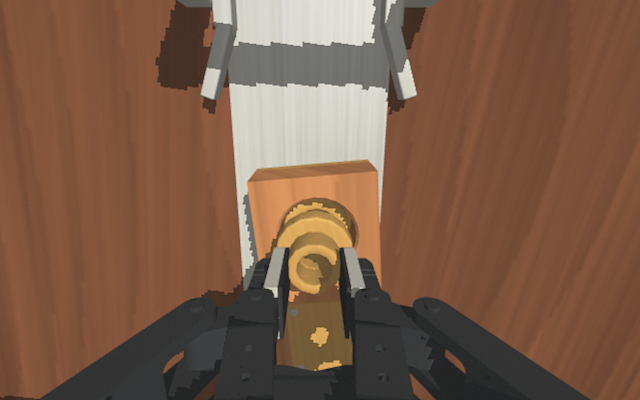

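The collar is over the bore at (316,265), about 1.6 mm short along tool y. I'll correct that and lower it.

```bash
python3 -m jog '[[[0,0.033,0,0,0,0,0.15],[0,0,0.1,0,0,0,0.15],[0,0,0.1,0,0,0,0.15],[0,0,0.08,0,0,0,0.15],[0,0,0.08,0,0,0,0.15],[0,0,0,0,0,0,0.15],[0,0,0,0,0,0,0.15]]]'
```

```text
time: 12.88
tool_pos: [518.6, -62.0, 47.9]
tcp_rot: [180.0, 0.0, 97.6]
ft_force: [0.1, -0.9, 0.0]
finger_gap: 23.4
```

```bash
python3 -m jog '[[[0,0,0.03,0,0,0,0.15],[0,0,0.02,0,0,0,0.15],[0,0,0,0,0,0,0.15],[0,0,0,0,0,0,0.15]]]'
```

```text
time: 13.38
tool_pos: [518.7, -62.0, 45.4]
tcp_rot: [180.0, 0.0, 97.6]
ft_force: [-0.3, -0.2, 1.3]
finger_gap: 23.5
```

```bash
python3 -m jog '[[[0,0,0,0,0,0,0.6],[0,0,0,0,0,0,0.6],[0,0,0,0,0,0,0.6],[0,0,0,0,0,0,0.6],[0,0,-0.5,0,0,0,0.6],[0,0,-0.9,0,0,0,0.6],[0,0,-0.9,0,0,0,1],[-0.7,0,0,0,0,0,1],[-0.7,0,0,0,0,0,1],[0,0,0,0,0,0,1],[0,0,0,0,0,0,1]]]' 20; python3 - <<'E'
from h import *
s=telemetry.sense(); z=s['tool_pos'][2]; print(s['tool_pos'],s['finger_gap'])
im,d,K,T=take('wrist','w9'); W=cloud(d,K,T); Z=W[...,2]
near=np.hypot(W[...,0]-518.7,W[...,1]+61.3)
n=(near<20)&(Z>47); q=W[n]; c=np.median(q[:,:2],0)
f=np.linalg.lstsq(np.c_[q[:,:2]-c,np.ones(len(q))],q[:,2],rcond=None)[0]; print('neck plane',f.round(3),len(q),circ(n,52,K,T)[:2])
g=(near<19)&(near>14.5)&(Z>30)&(Z<45); print('foot z',np.median(Z[g]))
t=(near>24)&(near<34)&(Z>30)&(Z<42); print('top z',np.median(Z[t]))
top=(Z>32)&(Z<56)&(np.hypot(W[...,0]-526,W[...,1]+95)<85); top=cv2.morphologyEx(top.astype(np.uint8),2,np.ones((3,3)))
print('plinth',circ(top,36,K,T)[2])
E
```

```text
time: 14.75
tool_pos: [527.6, -131.0, 160.0]
tcp_rot: [-180.0, -0.0, 97.6]
ft_force: [-0.4, -0.0, -0.1]
finger_gap: 85.2
[ 527.58606808 -131.00233171  159.9977434 ] 85.20270182658928
neck plane [3.0000e-03 2.0000e-03 5.2022e+01] 632 (array([518.25239509, -61.90212655]), np.float64(12.378803501178417))
foot z 36.23646247989967
top z 36.32949894186385
plinth ((526.4469604492188, -96.16020202636719), (70.07473754882812, 140.2052764892578), 12.443593978881836)
```

View pics/w9.png

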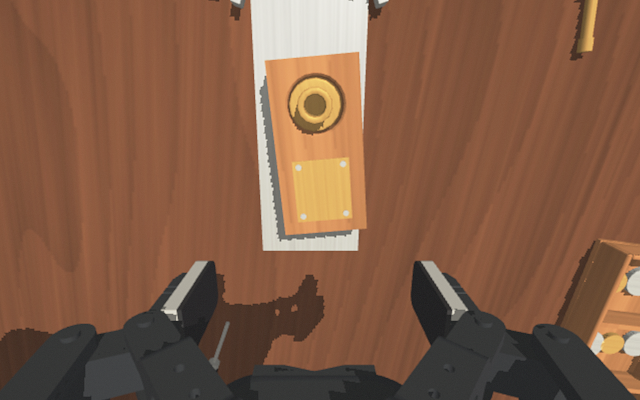

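Both parts are home: the neck top is level at 52.0 mm and the foot is flush with the plinth at 36.2 against 36.3. The plinth sits 8 mm to the side and is turned 4.9°. I'll cage its sides loosely and slide it into line.

```bash
python3 -m jog '[[[0.35,0.034,0,0,0,0,1],[0.35,0.034,0,0,0,-0.0136,1],[0,0,0.9,0,0,0,1],[0,0,0.9,0,0,0,1],[0,0,0.7,0,0,0,1],[0,0,0.5,0,0,0,1],[0,0,0,0,0,0,1],[0,0,0,0,0,0,1]]]' 20; python3 -m jog '[[[0,0,0,0,0,0,0.9],[0,0,0,0,0,0,0.83],[0,0,0,0,0,0,0.83],[0,0,0,0,0,0,0.83]]]'
```

```text
time: 15.8
tool_pos: [527.3, -95.5, 11.5]
tcp_rot: [179.9, 0.0, 102.5]
ft_force: [0.5, 0.2, 0.3]
finger_gap: 85.2
time: 16.3
tool_pos: [526.7, -96.4, 10.5]
tcp_rot: [180.0, 0.0, 102.5]
ft_force: [-0.2, -0.2, -0.1]
finger_gap: 71.2
```

```bash
python3 -m jog '[[[0,0,0,0,0,0.0045,0.83],[0,0,0,0,0,0.0045,0.83],[0,0,0,0,0,0.0046,0.83],[0,-0.04,0,0,0,0,0.83],[0,-0.04,0,0,0,0,0.83],[0,-0.05,0,0,0,0,0.83],[0,-0.05,0,0,0,0,0.83],[0,0,0,0,0,0,0.83],[0,0,0,0,0,0,1],[0,0,0,0,0,0,1],[0,0,0,0,0,0,1]]]'; python3 -m jog '[[[0,0,-0.8,0,0,0,1],[0,0,-1,0,0,0,1],[-0.6,0,-1,0,0,0,0.6],[-0.6,0,0,0,0,0,0.6],[-0.6,0,0,0,0,0,0.6],[0,0,0,0,0,0,0.6],[0,0,0,0,0,0,0.6]]]'; python3 - <<'E'
from h import *
im,d,K,T=take('wrist','w10'); W=cloud(d,K,T); Z=W[...,2]
top=(Z>32)&(Z<56)&(np.hypot(W[...,0]-518,W[...,1]+95)<85); top=cv2.morphologyEx(top.astype(np.uint8),2,np.ones((3,3)))
r=circ(top,36,K,T)[2]; print('plinth',r)
e=np.array([-.1313,.9913]); p=np.array(r[0])-[496.7,66.9]; print('gauge x,y of block centre',p@e,p@[-.9913,-.1313])
n=(np.hypot(W[...,0]-515,W[...,1]+61)<30)&(Z>47); print('neck',circ(n,52,K,T)[:2],np.median(Z[n]))
E
```

```text
time: 17.68
tool_pos: [517.3, -97.4, 10.0]
tcp_rot: [-180.0, -0.0, 97.6]
ft_force: [-0.4, -0.3, 0.1]
finger_gap: 85.8
time: 18.55
tool_pos: [529.2, -186.1, 149.9]
tcp_rot: [-180.0, -0.1, 97.6]
ft_force: [0.1, 0.7, 0.5]
finger_gap: 51.3
plinth ((518.6433715820312, -107.15162658691406), (70.08132934570312, 118.51103973388672), 8.287385940551758)
gauge x,y of block centre -175.4185421243286 1.100514321594229
neck (array([511.53550512, -62.36383123]), np.float64(12.556810968213803)) 51.90815853677623
```

The plinth is now within 0.7° of the lane and about 2 mm off its middle. Next I go down behind the tail, with the fingers partly open for two contact points, and push.

```bash
python3 -m jog '[[[-0.2,0,0,0,0,0,0.3],[0,0,0.8,0,0,0,0.3],[0,0,0.9,0,0,0,0.3],[0,0,0.7,0,0,0,0.3],[0,0,0.32,0,0,0,0.3],[0,0,0,0,0,0,0.3],[0,0,0,0,0,0,0.3]]]' 40; python3 -m jog '[[[0.1,0,0,0,0,0,0.3],[0.2,0,0,0,0,0,0.3],[0.2,0,0,0,0,0,0.3],[0.2,0,0,0,0,0,0.3],[0.2,0,0,0,0,0,0.3],[0.2,0,0,0,0,0,0.3],[0.2,0,0,0,0,0,0.3],[0.2,0,0,0,0,0,0.3],[0.2,0,0,0,0,0,0.3],[0.2,0,0,0,0,0,0.3],[0.1,0,0,0,0,0,0.3],[0,0,0,0,0,0,0.3]]]'; python3 - <<'E'
from h import *
im,d,K,T=take('wrist','w11'); W=cloud(d,K,T); Z=W[...,2]
e=np.array([-.1313,.9913]); g=np.array([-.9913,-.1313]); o=np.array([496.7,66.9])
s=telemetry.sense(); print('tcp gauge',(s['tool_pos'][:2]-o)@e,(s['tool_pos'][:2]-o)@g,s['ft_force'])
X=(W[...,:2]-o)@e; Y=(W[...,:2]-o)@g
n=(Z>47)&(Z<55)&(abs(Y)<25)&(X<-12)&(X>-130); p=circ(n,52,K,T); print('neck gauge',(p[0]-o)@e,(p[0]-o)@g,p[1])
t=(Z>33)&(Z<39)&(abs(Y)<50)&(X<-25)&(X>-120)
for x0 in (-100,-80,-60,-40):
    y=Y[t&(abs(X-x0)<2)]; print(x0,y.min().round(1) if len(y) else 0,y.max().round(1) if len(y) else 0)
E
```

```text
time: 19.48
tool_pos: [532.2, -197.2, 16.1]
tcp_rot: [179.9, 0.1, 97.6]
ft_force: [0.7, 1.1, -0.4]
finger_gap: 25.9
time: 20.98
tool_pos: [516.9, -96.3, 13.7]
tcp_rot: [-179.9, -0.1, 97.6]
ft_force: [0.4, 1.1, 0.4]
finger_gap: 25.7
tcp gauge -164.62435137123344 1.524083619571872 [-0.2270238   0.44177905 -0.37417698]
neck gauge -32.20693294573104 250.75780733890548 252.340645490851
-100 -34.2 36.2
-80 -34.1 36.0
-60 -34.2 36.3
-40 0 0
```

View pics/w11.png

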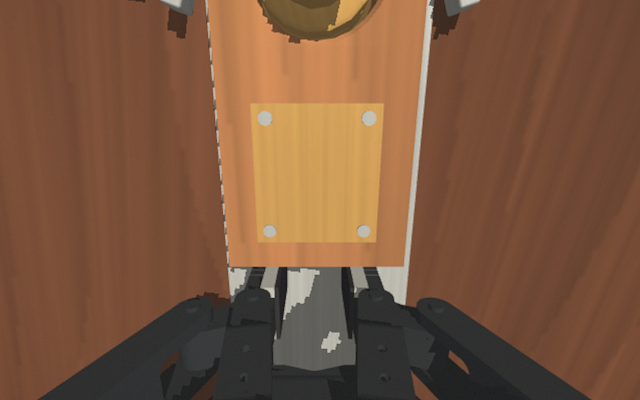

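The plinth is square in the lane, with its edges at −34.2 and +36.2 mm. I'll continue, then creep to the stop while watching the force.

```bash
python3 -m jog '[[[0.1,0,0,0,0,0,0.3],[0.2,0,0,0,0,0,0.3],[0.2,0,0,0,0,0,0.3],[0.2,0,0,0,0,0,0.3],[0.2,0,0,0,0,0,0.3],[0.2,0,0,0,0,0,0.3],[0.2,0,0,0,0,0,0.3],[0.2,0,0,0,0,0,0.3],[0.1,0,0,0,0,0,0.3],[0,0,0,0,0,0,0.3]]]'; python3 - <<'E'
from h import *
im,d,K,T=take('wrist','w12'); W=cloud(d,K,T); Z=W[...,2]
e=np.array([-.1313,.9913]); g=np.array([-.9913,-.1313]); o=np.array([496.7,66.9])
s=telemetry.sense(); print('tcp gauge',(s['tool_pos'][:2]-o)@e,(s['tool_pos'][:2]-o)@g,s['ft_force'])
X=(W[...,:2]-o)@e; Y=(W[...,:2]-o)@g
t=(Z>33)&(Z<39)&(abs(Y)<45)
for y0 in (-25,-3,3,25): print('tail x',np.percentile(X[t&(abs(Y-y0)<2)&(X>-130)],1))
E
```

```text
time: 22.28
tool_pos: [507.1, -17.6, 14.4]
tcp_rot: [180.0, -0.0, 97.6]
ft_force: [0.3, -0.0, 0.2]
finger_gap: 25.6
tcp gauge -85.35400632630292 0.7598734133854848 [-1.04776956  0.00751122 -0.26944659]
tail x -78.62242541508417
tail x -72.94494585484937
tail x -72.97179348445265
tail x -78.96136667950165
```

```bash
python3 -m jog '[[[0.05,0,0,0,0,0,0.3],[0.05,0,0,0,0,0,0.3],[0.03,0,0,0,0,0,0.3],[0,0,0,0,0,0,0.3]]]'; python3 -m jog '[[[0.02,0,0,0,0,0,0.3],[0.02,0,0,0,0,0,0.3]]]'; python3 -c "
from bench import *;print(telemetry.sense()['ft_force'])"
```

```text
time: 22.82
tool_pos: [506.4, -11.7, 14.4]
tcp_rot: [180.0, 0.0, 97.6]
ft_force: [0.0, -2.1, 1.6]
finger_gap: 25.6
time: 23.08
tool_pos: [506.1, -9.9, 14.4]
tcp_rot: [180.0, 0.0, 97.6]
ft_force: [-0.0, -3.9, 0.7]
finger_gap: 25.7
[-0.02571325 -3.89190203  0.68715178]
```

```bash
python3 -m jog '[[[0.02,0,0,0,0,0,0.3],[0.01,0,0,0,0,0,0.3]]]'; python3 -m jog '[[[0.01,0,0,0,0,0,0.3],[0.01,0,0,0,0,0,0.3]]]'
```

```text
time: 23.32
tool_pos: [505.9, -8.2, 14.4]
tcp_rot: [180.0, 0.0, 97.6]
ft_force: [0.7, -3.7, 2.1]
finger_gap: 25.5
time: 23.58
tool_pos: [505.8, -7.7, 14.4]
tcp_rot: [180.0, 0.1, 97.6]
ft_force: [1.1, -7.9, 1.8]
finger_gap: 25.7
```

```bash
python3 -m jog '[[[0.01,0,0,0,0,0,0.3],[0,0,0,0,0,0,0.3]]]';python3 -m jog '[[[0.015,0,0,0,0,0,0.3],[0,0,0,0,0,0,0.3]]]'
```

```text
time: 23.82
tool_pos: [505.8, -7.7, 14.4]
tcp_rot: [180.0, 0.1, 97.6]
ft_force: [1.2, -9.9, 0.9]
finger_gap: 25.9
time: 24.08
tool_pos: [505.8, -7.7, 14.4]
tcp_rot: [180.0, 0.2, 97.6]
ft_force: [0.5, -12.7, 0.7]
finger_gap: 25.7
```

The TCP no longer advances and the force climbs, so the nose is against the stop. I'll back off, rise clear and check.

```bash
python3 -m jog '[[[-0.1,0,0,0,0,0,0.3],[-0.5,0,0,0,0,0,0.3],[-0.6,0,0,0,0,0,0.3],[0,0,-0.9,0,0,0,0.3],[0,0,-1,0,0,0,0.3],[0,0,-1,0,0,0,0.3],[0,0,0,0,0,0,0.3],[0,0,0,0,0,0,0.3]]]'; python3 - <<'E'
from h import *
e=np.array([-.1313,.9913]); g=np.array([-.9913,-.1313]); o=np.array([496.7,66.9])
im,d,K,T=take('wrist','w13'); W=cloud(d,K,T); Z=W[...,2]; X=(W[...,:2]-o)@e; Y=(W[...,:2]-o)@g
t=(Z>33)&(Z<39)&(abs(Y)<45)&(X>-90)&(X<90)
for y0 in (-30,-20,20,30): q=X[t&(abs(Y-y0)<2)]; print('x range',y0,np.percentile(q,[1,99]).round(1))
f=(Z>10)&(Z<18)&(abs(Y)<30)&(X>65)&(X<95); print('stop x',np.percentile(X[f],[1,99]) if f.any() else 0)
n=(Z>46)&(Z<56)&(abs(Y)<20)&(X>15)&(X<65); p=circ(n,52,K,T); print('neck',(p[0]-o)@e,(p[0]-o)@g,p[1],np.median(Z[n]))
b=(Z>62)&(Z<73)&(abs(X)<25); print('bar',cv2.minAreaRect(W[b][:,:2].astype(np.float32)))
i2,d2,K2,T2=take('top','top1'); i1=load('top0')[0]
df=(np.abs(i1.astype(int)-i2).max(2)>40).astype(np.uint8); n_,l,st,c=cv2.connectedComponentsWithStats(cv2.morphologyEx(df,cv2.MORPH_OPEN,np.ones((2,2))))
print([(tuple(x[:4])) for x in st[1:].tolist() if x[4]>12])
cv2.imwrite('pics/fin.png',np.vstack([im[:,:,::-1][:300],cv2.resize(i2[130:280,170:510,::-1],(640,282))]))
E
```

```text
time: 25.08
tool_pos: [513.0, -64.9, 158.7]
tcp_rot: [-180.0, -0.1, 97.6]
ft_force: [-0.2, 0.6, -0.8]
finger_gap: 25.7
x range -30 [-63.9  -3.8]
x range -20 [-63.8  -3.9]
x range 20 [-63.9  -3.9]
x range 30 [-64.5  -3.8]
stop x 0Traceback (most recent call last):
  File "<stdin>", line 7, in <module>
  File "h.py", line 16, in circ
    c=max(cv2.findContours(m.astype(np.uint8),0,2)[0],key=cv2.contourArea)
ValueError: max() iterable argument is empty
```

```bash
python3 - <<'E'
from h import *
e=np.array([-.1313,.9913]); g=np.array([-.9913,-.1313]); o=np.array([496.7,66.9])
im=load('w13')[0]
i2,d2,K2,T2=take('top','top1'); i1=load('top0')[0]; W=cloud(d2,K2,T2); Z=W[...,2]; X=(W[...,:2]-o)@e; Y=(W[...,:2]-o)@g
n=(abs(Y)<10)&(X>32)&(X<50)
print('stack z',np.percentile(Z[n],[50,90,98]))
df=(np.abs(i1.astype(int)-i2).max(2)>40).astype(np.uint8); n_,l,st,c=cv2.connectedComponentsWithStats(cv2.morphologyEx(df,cv2.MORPH_OPEN,np.ones((2,2))))
print([(tuple(x[:4])) for x in st[1:].tolist() if x[4]>12])
cv2.imwrite('pics/fin.png',np.vstack([im[:300,:,::-1],cv2.resize(np.ascontiguousarray(i2[130:280,170:510,::-1]),(640,282))]))
E
```

```text
stack z [44.42143988 53.52858958 55.2454397 ]
[(162, 158, 356, 242), (316, 176, 15, 15), (391, 213, 15, 28), (329, 216, 9, 35), (305, 220, 25, 33), (275, 224, 29, 32), (360, 241, 14, 9), (336, 244, 3, 7), (10, 340, 81, 49), (379, 341, 8, 5)]
```

```bash
python3 -c "
from bench import job; print(job.hand_in())"
```

```text
the job is handed in; nothing more can be done
None
```

I made up the stack and pushed the loaded plinth to the end stop, then handed the job in at about 25 s. No verdict came back.

**Stack:**
- **Spacer:** it went in first and seated level, with its top at 24.05 mm (24 nominal).
- **Collar:** it went on with its neck up. The neck's top measured 52.0 mm and level, and the foot was flush with the plinth's top (36.2 against 36.3 mm).

**Push:**
- **Lining up:** I slid the plinth into line with the fingers loosely caging its sides, then pushed on its tail, and never lifted it.
- **At the stop:** the plinth stopped moving while the push force rose to about 13 N. After I backed off, its tail was square at x ≈ −64 mm against −65 nominal, within the 2 mm calibration.

**Checks that fell short:**
- **Final wrist picture:** it didn't show the nose at the stop or the neck beyond the bar, so that check failed. I rely on the tail position and the force.
- **Top camera:** it read the neck's top at about 53.5 to 55 mm, above the 52.0 mm from the wrist camera. I put this down to its noisier depth readings, but that leaves the 5 mm clearance under the bar unconfirmed from that view.
- **Last combined picture:** I couldn't view it because the viewer's limit was reached.
- **Bar and bystanders:** no wrist force suggested contact with the bar. I compared top pictures from before and after by pixel changes only. One large patch of change, which I took to be the arm, covers most of the work area, so I can't fully confirm the bystanders. No move was aimed near them.

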